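Unlatch the tool case and stow the battery pack

ROBOT

A 6-joint arm with a two-finger parallel gripper is mounted at the origin on the work surface. World frame = base frame: x ahead of the robot, y to its left, z up, the work surface at z = 0. Lengths are in m, angles in degrees, forces in N, time in s.
With the tool pointing down it reaches from about 0.3 to 0.75 m from the base axis. Payload 8.5 kg.
Tool frame: the origin (TCP) lies on the centre line of the jaws, within the pads' length; the fingertips stand 14 mm ahead of it and the grasp point (between the pads) lies 5 mm behind it; z points along the fingers, x is the direction in which the jaws open and shut, and the axes are right-handed (so a half turn about z gives the same grasp; the last joint's range is limited). The gripper opens to 85 mm and grips with 20 to 120 N. Pads are 22 mm wide; open, the fingers measure 114 mm over their backs; the gripper's body (76 mm by 85 mm) begins 54 mm behind the grasp point. The pads swing forward as they close: fully open they stand 13 mm farther back than shut.
Start: joints at [-75.705, 21.807, 74.336, -0, 83.858, -12.336], TCP at [0.247, -0.492, 0.245] pointing down, gripper open.
Joint ranges: [-178.18, 178.18], [-50.72, 133.34], [12.68, 142.11], [-81.47, 261.47], [9.98, 163.14], [-165.26, 165.26]. Speed limits (degrees/s): [136.94, 136.94, 180, 180, 180, 180].

INTERFACE

Orientations are given as a 3x3 rotation matrix whose columns are the frame's x, y, z axes.
In Python, from rig import * gives the robot as it stands.
- The arm moves only by the shell command python3 -m crank 'ROWS' [FORCE]. ROWS is JSON, one flat list of numbers, 7 for each row, row after row: the turn, a rotation vector about the world's x, y, z in rad, then the shift along the world's x, y, z in m, then the opening in per cent of the stroke, from 0 (shut) to 100 (fully open). A call has 1 to 20 rows; each row shifts and turns the commanded pose from where the row before left it; what a row does not reach is not made up. A row lasts 1/10 s, in which the tool goes at most 50 mm and 8.59 degrees, less where a joint would pass 70% of its speed; a pose out of reach is approached as far as the arm can. A call is refused whole if a number of a shift passes 0.05 or a number of a turn 0.15, either way. A call with a gripper value outside its range is refused whole. The fingers move at their own pace and stop on an object; FORCE is the grip in N (left out, the last holds). Time passes only in rows, so rows that do not move let the fingers close. It gives the time, the measured TCP pose, the force and the opening at its end, in the units of the state.
- observe(): the state, without advancing time (a new reading comes with each control period).
- get_image(name): name is "scene" or "side" or "wrist"; returns a dict with "frame" (400x640x3 uint8, red, green, blue), "fov_y" (degrees; the focal length in pixels is half the picture's height over the tangent of half this angle, whatever the lens; pixels are square), "cx", "cy" (the principal point, pixels), "world_to_cam" (4x4, takes a point from world to camera coordinates). Camera axes: x right, y up, looking along -z (the intrinsics and any distortion apply to the point x, -y, -z); pixel columns grow to the right and rows downward; lengths in m; the calibration is good to about 2 mm. The wrist camera is an equidistant fisheye: a pixel r from the principal point sees the ray r / f radians off the axis. A picture is of the moment at which its call begins. There is no depth.
- close_job(): hands the job in, once; it reports no verdict.
The state is a dict: "time_s": time; "q": joint angles; "qvel": joint speeds; "joint_efforts": joint torques, N m; "position": TCP position; "tool_rot": TCP orientation; "ft_force": force on the tool from outside, world axes, zero at the start; "wrist_torque": the same for the moment, N m; "grip_width": finger opening in m.
Only numpy, scipy, OpenCV 4.12 (cv2) and the standard library are available. Lean on these libraries where they do the work, as an engineer would, in place of code of your own. Each camera call takes 0.05 s, during which the arm holds its last target. There are 200 camera calls.

TASK

Lift the lever of the draw latch on the front of the grey steel tool case until its hook comes free of the lid, then raise the lid until it stands open. Then put the drill's battery pack inside the case, flat on its floor and right side up; set it down gently, leave the lid standing open and leave the other things on the bench where they are.

Things in the scene. Friction and masses are not known exactly. Their poses are not given: they have to be found in the camera images.
- case_floor (a point): Grey sheet-steel tool case, fixed to the bench, 170 mm deep (x), 260 mm wide (y), its walls 120 mm high and 4 mm thick; with the lid 138 mm high. Point: the centre of its inner floor, 4 mm above the bench. Axes: -x points out of the case's front (latch side), y along the front, z up. The inside is 162 x 252 mm
- lever (a joint): Draw-latch lever, middle of the case's front: steel plate 30 x 5 mm, free end 80 mm from its pin. rad: 0 = latched, hanging down and sloping 42 degrees out from the front; grows to 2.2 as the free end is lifted outward and up about an axis along the case's y. Resists some 2 N, dead centre near 0.26; the hook springs outward off the lid at 1.3 to 1.4; the lever stays where left
- lever_pin (a point): The lever's pin, 14 mm in front of the case's front face and 88 mm above the bench; the lever turns about this point
- lever_grip (a point): Middle of the lever plate, 58 mm from its pin; the plate's 30 mm wide side edges there are free to be pinched along the case's y. Above it, the hook and keeper stand out up to 36 mm from the front face at heights of 80 to 135 mm
- hook_tip (a point): Middle of the cross bar (6 mm thick, 38 mm wide) of the latch's steel wire hook, which is hung on the lever and reaches up over the keeper on the lid's front edge. Latched, the bar lies in the keeper
- keeper (a point): Keeper, an upturned steel lip 26 mm wide on the lid's front edge; the point where the latched hook's bar lies
- lid (a joint): Lid angle, rad: 0 = shut, grows to 1.85 (leaning back) as the front edge rises; stiff hinge at the rear rim (about 6 N at the grip), it stays where it is left. It cannot be raised while the hook is on
- lid_hinge (a point): Middle of the lid's hinge line, at the case's rear rim, 120 mm above the bench, parallel to the case's y; the lid, 18 mm thick, turns about it
- lid_grip (a point): On the black grip block on top of the lid, midway along it and 24 mm above the lid's upper face. The block is 50 mm wide along the case's y, 18 mm along x and 36 mm tall; when shut the point is 140 mm in front of and 42 mm above the hinge line; the keeper's lip is 200 mm from that line, so it stands 60 mm higher than the grip when the lid is open
- pack_mid (a point): Cordless drill's battery pack, loose on the bench: a black block 110 (x) x 60 (y) x 46 mm with a narrower grey slide-on rail of 74 x 42 x 16 mm on top, 62 mm tall in all, about 0.45 kg. Point: its centre, 31 mm above its underside; z up through the rail
- oil_can: Plain steel can, 64 mm across and 115 mm tall, standing; origin at the centre of its underside. A bystander
- screw_jar: Glass jar with black lid, 68 mm across and 90 mm tall, standing; origin at the centre of its underside. A bystander
- hammer: Hammer 270 mm long, lying at the far side of the bench. A bystander
Mind the look-alikes: they are no part of the job. Leave any orange look-alike of the part that bears pack_mid alone.

How it is judged (in metres and radians):
On the way, in this order (a step that is already met when the one before it is completed fails the run):
1. the hook is free of the keeper, the lid still down (distance between hook_tip and keeper above 0.015 m and value of joint lid below 0.15 rad), for 0.2 s.
2. the lid stands open (value of joint lid above 1.3 rad), for 0.2 s.
At the end, for the whole second after the job is handed in: The lid stands open (more than 1.3 rad) and the battery pack rests inside the case, right side up and flat on its floor (within 0.12 rad, its centre 20 to 38 mm above the floor), at rest (value of joint lid above 1.3 rad and x of pack_mid in the frame of case_floor between -0.081 and 0.081 m and y of pack_mid in the frame of case_floor between -0.126 and 0.126 m and z of pack_mid in the frame of case_floor between 0.02 and 0.038 m and angle between pack_mid's own z axis and vertical below 0.12 rad and linear speed of pack below 0.02 m/s); the robot touches nothing.
It fails at once if the battery pack is dropped or thrown into the case (inside it, faster than 0.7 m/s, as after a fall of 25 mm) (x of pack_mid in the frame of case_floor between -0.09 and 0.09 m and y of pack_mid in the frame of case_floor between -0.135 and 0.135 m and z of pack_mid in the frame of case_floor below 0.15 m and linear speed of pack above 0.7 m/s).
It fails at once if a bystander is moved more than 30 mm (distance of any of oil_can, screw_jar, hammer from where it was at the start of the episode above 0.03 m).
It also fails if it takes over 72 s, if anything falls off the work surface, if the arm or the gripper's body presses on something with over 40 N, if the wrist force passes 120 N, or if a joint passes its speed limit or range.

## Working session

There is one attempt and no reset: what is moved stays moved. The work goes in short steps, Python scripts to look and compute and a shell command to move; the robot and the scene stay as the last step left them, time stands still between calls to the robot, and variables do not carry over. Pictures are saved under pics/ and viewed, about 8 in all and at most 12, crops included, and the job is handed in when it is done.

```bash
mkdir -p pics; ls
cat > h.py <<'E'
from rig import *
import numpy as np, cv2
def snap(n,fn):
    d=get_image(n); np.save('pics/%s.npy'%fn,d,allow_pickle=True)
    cv2.imwrite('pics/%s.png'%fn,cv2.cvtColor(d['frame'],cv2.COLOR_RGB2BGR)); return d
def load(fn): return np.load('pics/%s.npy'%fn,allow_pickle=True).item()
def ray(d,u,v,fish=False):
    f=200/np.tan(np.radians(d['fov_y'])/2); a=np.array([u-d['cx'],v-d['cy']])/f
    if fish:
        r=np.hypot(*a); a=a/r*np.sin(r) if r else a; c=np.array([a[0],-a[1],-np.cos(r)])
    else: c=np.array([a[0],-a[1],-1.])
    M=np.linalg.inv(d['world_to_cam']); w=M[:3,:3]@c
    return M[:3,3],w/np.linalg.norm(w)
def atz(d,u,v,z,fish=False):
    o,w=ray(d,u,v,fish); return o+w*(z-o[2])/w[2]
def tri(*rs):
    A=0;b=0
    for o,w in rs:
        P=np.eye(3)-np.outer(w,w);A=A+P;b=b+P@o
    p=np.linalg.solve(A,b); return p,[np.linalg.norm((np.eye(3)-np.outer(w,w))@(p-o)) for o,w in rs]
def proj(d,p,fish=False):
    c=d['world_to_cam']@np.append(p,1); x=np.array([c[0],-c[1],-c[2]]); f=200/np.tan(np.radians(d['fov_y'])/2)
    if fish:
        r=np.hypot(x[0],x[1]); t=np.arctan2(r,x[2]); return x[:2]/r*t*f+[d['cx'],d['cy']]
    return x[:2]/x[2]*f+[d['cx'],d['cy']]
E
python3 - <<'E'
from h import *
a=snap('scene','s0');b=snap('side','d0')
for d in(a,b):print(d['fov_y'],d['cx'],d['cy'],np.linalg.inv(d['world_to_cam']).round(3).tolist())
print(observe())
E
```

```text
pics
49.29426470083337 314.3674097527282 195.0407482632532 [[-0.754, -0.422, 0.503, 1.139], [0.657, -0.495, 0.568, 0.519], [0.009, 0.759, 0.651, 0.772], [0.0, 0.0, 0.0, 1.0]]
49.137095745920405 317.12054417458796 192.9885870137675 [[0.98, 0.136, -0.142, 0.499], [-0.196, 0.658, -0.727, -0.78], [-0.005, 0.741, 0.671, 0.809], [0.0, 0.0, 0.0, 1.0]]
{'time_s': 0.1, 'q': array([-7.57045914e+01,  2.18365567e+01,  7.43787465e+01,  5.51465943e-05,
        8.38600892e+01, -1.23342544e+01]), 'qvel': array([ 0.00337188, -0.15825813, -0.19838053, -0.12497894, -0.00760963,
        0.01636462]), 'joint_efforts': array([ 5.24075222e-03, -4.49222946e+01, -2.31654328e+01, -9.54978168e-05,
        3.69128800e-03,  1.90806867e-05]), 'position': array([ 0.24647006, -0.49140347,  0.24478869]), 'tool_rot': array([[ 4.48221646e-01, -8.93922397e-01, -3.23982928e-04],
       [-8.93921531e-01, -4.48221674e-01,  1.27533695e-03],
       [-1.28526843e-03, -2.82018311e-04, -9.99999134e-01]]), 'ft_force': array([-0.84448072, -0.12433378,  0.32149304]), 'wrist_torque': array([-0.03842483, -0.03505788,  0.00258881]), 'grip_width': 0.08571773909299066}
```

View pics/s0.png

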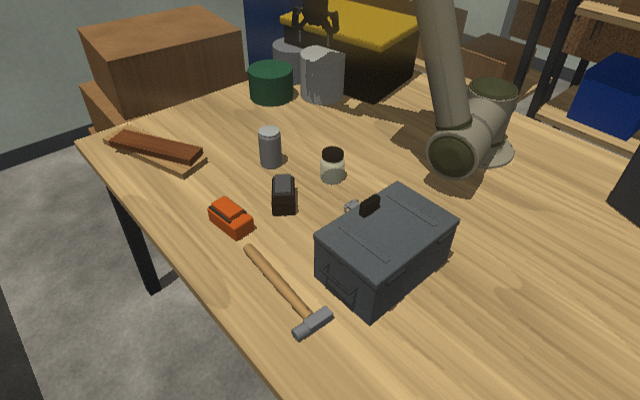

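View pics/d0.png

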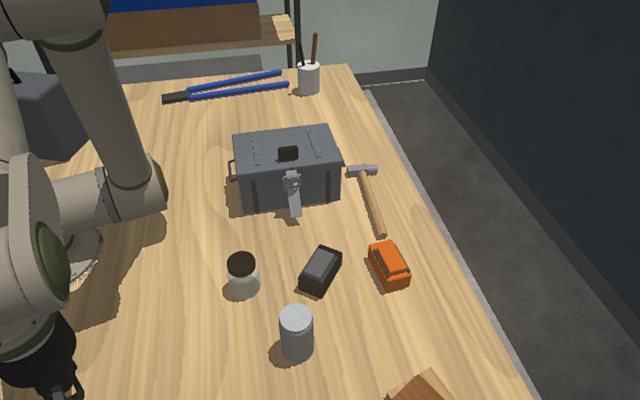

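Candidates for the battery pack: the black block (scene 285,195; side 320,270), and the orange look-alike (scene 230,217; side 390,265). I choose the black one and check it in a close crop.

Run:
```python
import cv2,numpy as np
a=cv2.imread('pics/d0.png')[118:303,222:352]; b=cv2.imread('pics/s0.png')[140:325,262:397+70]
A=cv2.resize(a,None,fx=3,fy=3,interpolation=2)[:, :390];cv2.imwrite('pics/c0.png',A)
B=cv2.resize(b,None,fx=3,fy=3,interpolation=2); B=B[:,:410]; cv2.imwrite('pics/c0.png',np.hstack([A,B]))
```

```text
(no output)
```

View pics/c0.png

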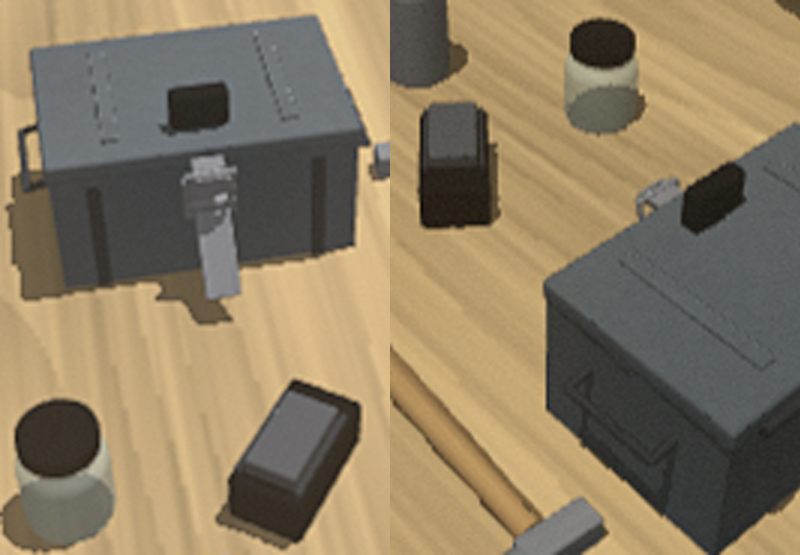

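The black block with the grey rail is the pack. The crop shows the lever hanging at side crop (222,250), the grip block at (198,105) and the lid corners. Now triangulating.

```bash
cat > m.py <<'E'
from h import *
d,s=load('d0'),load('s0')
S=lambda x,y:ray(d,x/3+222,y/3+118)
C=lambda x,y:ray(s,(x-390)/3+262,y/3+140)
P={}
for n,a,b in [('lidFR',(363,140),(547,285)),('lidBR',(316,16),(738,440)),
 ('rail1',(245,470),(476,103)),('rail2',(302,485),(428,103)),('rail3',(340,405),(430,158)),('rail4',(285,390),(485,158)),
 ('gripTop',(198,87),(713,182)),]:
    p,e=tri(S(*a),C(*b));P[n]=p;print(n,p.round(3),np.round(e,4))
fl=atz(d,44/3+222,172/3+118,.13);print('FL@.13',fl.round(3),'BL@.138',atz(d,33/3+222,48/3+118,.138).round(3), 'FR@.13',atz(d,363/3+222,140/3+118,.13).round(3),'BR',atz(d,316/3+222,16/3+118,.138).round(3))
print('lever end @.03',atz(d,222/3+222,296/3+118,.03).round(3),'keeper@.13',atz(d,208/3+222,165/3+118,.13).round(3))
print('jar',atz(d,57/3+222,437/3+118,.09).round(3),'can',atz(d,296,317,.115).round(3))
r=[P['rail%d'%i] for i in(1,2,3,4)];c=sum(r)/4;u=(r[2]+r[3]-r[0]-r[1])/2;print('pack',c.round(3),u.round(3),np.linalg.norm(u),np.degrees(np.arctan2(u[1],u[0])))
E
python3 m.py
```

```text
lidFR [0.725 0.05  0.127] [0.0025 0.0025]
lidBR [0.726 0.228 0.134] [0.0007 0.0007]
rail1 [ 0.578 -0.212  0.056] [0.0012 0.0012]
rail2 [ 0.614 -0.235  0.06 ] [0.0016 0.0016]
rail3 [ 0.658 -0.172  0.061] [0. 0.]
rail4 [ 0.621 -0.146  0.058] [0.0009 0.0009]
gripTop [0.598 0.085 0.174] [0.0018 0.0018]
FL@.13 [0.464 0.057 0.13 ] BL@.138 [0.466 0.224 0.138] FR@.13 [0.726 0.045 0.13 ] BR [0.725 0.222 0.138]
lever end @.03 [ 0.594 -0.012  0.03 ] keeper@.13 [0.595 0.039 0.13 ]
jar [ 0.453 -0.184  0.09 ] can [ 0.543 -0.347  0.115]
pack [ 0.618 -0.191  0.059] [0.043 0.064 0.001] 0.07722125594554965 56.26697607555834
```

Measurements fit the text: lid top 0.134, grip top 0.174, rail top 0.059, and the lever end lies where the geometry predicts. The pin is at about (0.594, 0.041, 0.088), and I aim for the lever grip at (0.594, 0.002, 0.045). Moving to a pre-grasp pose with a 45° tilt.

```bash
python3 -m crank '[0,0,0.138,0.043,0.049,0.005,60, 0,0,0.138,0.043,0.049,0.005,60, 0,0,0.138,0.043,0.049,0.005,60, 0,0,0.138,0.043,0.049,0.005,60, 0,0,0.138,0.043,0.049,0.005,60, 0,0,0.138,0.043,0.049,0.005,60, 0,0,0.138,0.043,0.049,0.005,60, 0,0,0.138,0.043,0.049,0.005,60, 0.131,0,0,0,0,-0.02,60, 0.131,0,0,0,0,-0.02,60, 0.131,0,0,0,0,-0.02,60, 0.131,0,0,0,0,-0.02,60, 0.131,0,0,0,0,-0.02,60, 0.131,0,0,0,0,-0.02,60, 0,0,0,0,0,0,60]' 60
python3 -c "
from h import *
o=observe();print(o['q'].round(1),o['position'].round(4),o['tool_rot'].round(3).tolist(),o['grip_width'])
snap('wrist','w1')"
```

```text
time_s: 1.6
position: [0.5084, -0.1927, 0.1518]
tool_rot: [[1.0, -0.009, -0.003], [-0.004, -0.701, 0.713], [-0.008, -0.713, -0.701]]
ft_force: [-0.3, 0.1, 0.4]
grip_width: 0.0513
[-46.5  38.1  74.5  30.  102.1 -49. ] [ 0.5084 -0.1927  0.1518] [[1.0, -0.009, -0.003], [-0.004, -0.701, 0.713], [-0.008, -0.713, -0.701]] 0.05132243352787057
```

View pics/w1.png

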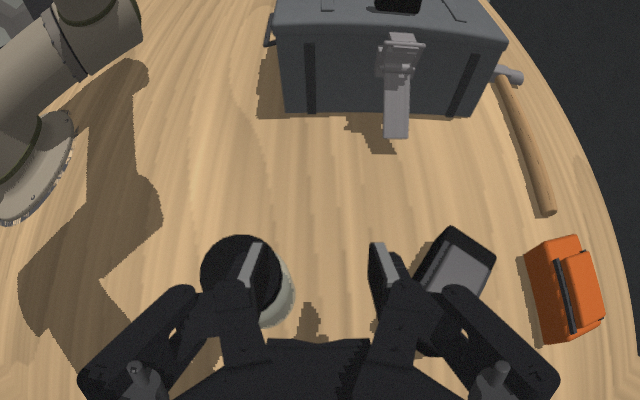

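The wrist view shows the lever end's centre at about (396,137), the hook and keeper at (400,45), and the jar and pack below the fingers.

Run:
```python
from h import *
w=load('w1');d=load('d0')
print(atz(w,396,137,.0285,True),tri(ray(w,396,137,True),ray(d,222/3+222,296/3+118)))
print('keep',tri(ray(w,402,38,True),ray(d,208/3+222,160/3+118)))
for p in [(.594,.041,.088),(.594,.002,.045),(.594,-.0125,.0285)]:print(proj(w,p,True))
```

```text
[ 0.59592858 -0.0116012   0.0285    ] (array([ 0.59402761, -0.01629127,  0.03404985]), [np.float64(0.0001462612358833006), np.float64(0.0001462612358832133)])
keep (array([0.59905445, 0.06198068, 0.11463466]), [np.float64(0.001433670899853732), np.float64(0.0014336708998535232)])
[396.2963442   66.62582865]
[395.28043081 118.31454338]
[394.47318536 137.57913757]
```

```bash
python3 -m crank '[0,0,0,0.0217,0.031,-0.009,60, 0,0,0,0.0217,0.031,-0.009,60, 0,0,0,0.0217,0.031,-0.009,60, 0,0,0,0.0217,0.031,-0.009,60, 0,0,0,0,0.015,-0.015,60, 0,0,0,0,0.015,-0.015,60,0,0,0,0,0,0,60,0,0,0,0,0,0,60]'
```

```text
time_s: 2.45
position: [0.5969, -0.0378, 0.0917]
tool_rot: [[1.0, 0.001, 0.001], [-0.0, -0.709, 0.706], [0.001, -0.706, -0.709]]
ft_force: [-1.2, 0.9, -0.1]
grip_width: 0.0514
```

```bash
python3 -m crank '[0,0,0,-0.001,0.014,-0.0165,60, 0,0,0,-0.001,0.014,-0.0165,60, 0,0,0,0,0.015,-0.017,60, 0,0,0,0,0,0,60, 0,0,0,0,0,0,20, 0,0,0,0,0,0,20, 0,0,0,0,0,0,20, 0,0,0,0,0,0,20, 0,0,0,0,0,0,20, 0,0,0,0,0,0,20]' 40
python3 -c "
from h import *
snap('side','d2')
cv2.imwrite('pics/d2c.png',cv2.resize(cv2.imread('pics/d2.png')[100:260,200:400],None,fx=3,fy=3))"
```

```text
time_s: 3.45
position: [0.5949, 0.0038, 0.0414]
tool_rot: [[1.0, -0.001, 0.002], [-0.002, -0.707, 0.707], [0.001, -0.707, -0.707]]
ft_force: [-3.2, -4.0, 7.0]
grip_width: 0.029
```

View pics/d2c.png

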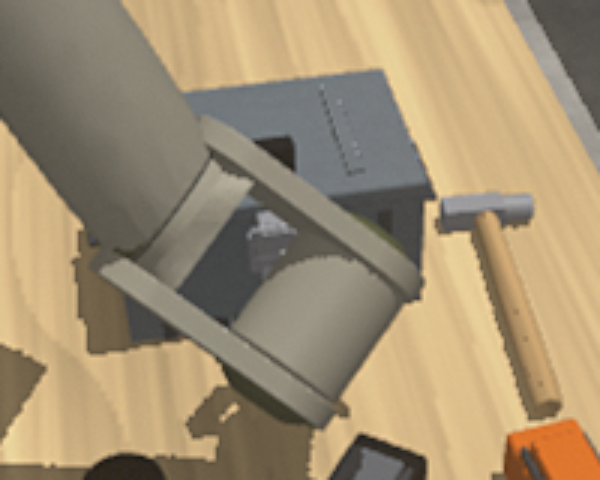

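Pinched (width 29 mm). Lifting along the arc.

```bash
python3 -m crank '[0,0,0,0,-0.0039,0.0045,20, 0,0,0,0,-0.0039,0.0046,20, 0,0,0,0,-0.0028,0.0049,20, 0,0,0,0,-0.0028,0.0049,20, 0,0,0,0,-0.0018,0.0053,20, 0,0,0,0,-0.0018,0.0054,20, 0,0,0,0,-0.0008,0.0056,20, 0,0,0,0,-0.0007,0.0056,20, 0,0,0,0,0.0003,0.0056,20, 0,0,0,0,0.0004,0.0057,20, 0,0,0,0,0,0,20]'
```

```text
time_s: 4.6
position: [0.5947, -0.0128, 0.0928]
tool_rot: [[1.0, -0.001, 0.001], [-0.001, -0.707, 0.707], [0.0, -0.707, -0.707]]
ft_force: [5.2, 1.5, -3.6]
grip_width: 0.0289
```

```bash
python3 -m crank '[0,0,0,0,0.0014,0.0055,20, 0,0,0,0,0.0015,0.0055,20, 0,0,0,0,0.0024,0.0051,20, 0,0,0,0,0.0024,0.0051,20, 0,0,0,0,0.0034,0.0046,20, 0,0,0,0,0.0034,0.0045,20, 0,0,0,0,0.0041,0.0038,20, 0,0,0,0,0.0042,0.0038,20, 0,0,0,0,0,0,20, 0,0,0,0,0,0,20]'
```

```text
time_s: 5.6
position: [0.5948, 0.0093, 0.1308]
tool_rot: [[1.0, -0.001, 0.002], [-0.002, -0.708, 0.706], [0.0, -0.706, -0.708]]
ft_force: [2.9, -2.7, 0.6]
grip_width: 0.0273
```

```bash
python3 -m crank '[0,0,0,0,0,0,60, 0,0,0,0,0,0,60, 0,0,0,0,0,0,60, 0,0,0,0,-0.02,0.02,60, 0,0,0,0,-0.03,0.03,60, 0,0,0,0,-0.03,0.03,60, 0,0,0,0,-0.03,0.03,60, 0,0,0,0,-0.01,0.03,60,0,0,0,0,0,0,60]'
python3 -c "
from h import *
snap('wrist','w3');snap('side','d3')
a=cv2.imread('pics/w3.png')[:400,150:550];b=cv2.imread('pics/d3.png')[80:280,200:400]
cv2.imwrite('pics/w3c.png',np.hstack([a,cv2.resize(b,(400,400))]))"
```

```text
time_s: 6.5
position: [0.5948, -0.1117, 0.2734]
tool_rot: [[1.0, 0.001, 0.005], [-0.003, -0.709, 0.705], [0.004, -0.705, -0.709]]
ft_force: [0.6, -0.5, 0.3]
grip_width: 0.0514
```

View pics/w3c.png

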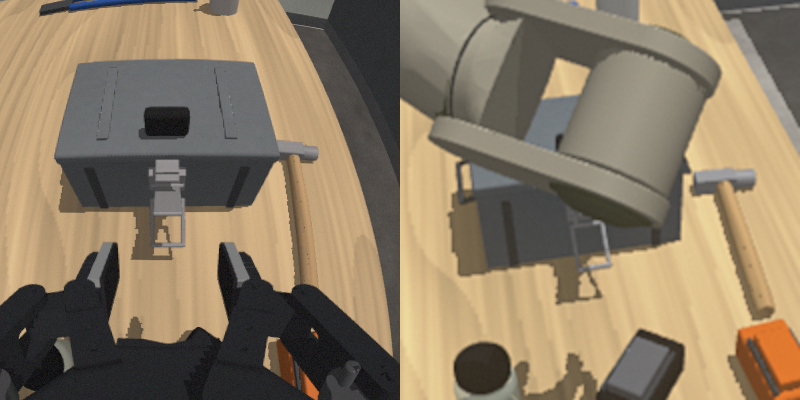

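Wrist crop: the hook's wire loop now hangs outward around (168,230), off the keeper at (168,165). The lever stands up and the lid is still shut, with the grip block at crop (167,121).

Run:
```python
from h import *
w=load('w3')
for x in(-.025,.025):
  for y in(-.009,.009): print(proj(w,(.598+x,.085+y,.174),True)-[150,0])
print(proj(w,(.598,.076,.138),True)-[150,0], proj(w,(.595,.055-.03,.138),True)-[150,0])
g=cv2.imread('pics/w3.png')[95:145,285:350].mean(2)
m=g<40; ys,xs=np.where(m);print(xs.min()+135,xs.max()+135,ys.min()+95,ys.max()+95)
```

```text
[146.69789467 115.71124178]
[147.33776199 103.71511809]
[194.00954801 115.76125686]
[193.11123077 103.77639955]
[170.08202858 136.62539905] [167.58208918 174.32525857]
144 189 108 135
```

```bash
python3 -m crank '[-0.131,0,0,0,0.0325,0,85, -0.131,0,0,0,0.0325,0,85, -0.131,0,0,0,0.0325,0,85, -0.131,0,0,0,0.0325,0,85, -0.131,0,0,0,0.0325,0,85, -0.131,0,0,0,0.0325,0,85, 0,0,0,0,0,0,85, 0,0,0,0,0,0,85]' 60
```

```text
time_s: 7.4
position: [0.5935, 0.0871, 0.2686]
tool_rot: [[1.0, 0.002, -0.003], [0.002, -1.0, 0.001], [-0.003, -0.001, -1.0]]
ft_force: [0.1, -0.9, 0.5]
grip_width: 0.0725
```

```bash
python3 -m crank '[0,0,0,0,-0.0035,-0.028,85, 0,0,0,0,0,-0.028,85, 0,0,0,0,0,-0.028,85, 0,0,0,0,0,-0.026,85, 0,0,0,0,0,0,85, 0,0,0,0,0,0,40, 0,0,0,0,0,0,40, 0,0,0,0,0,0,40, 0,0,0,0,0,0,40, 0,0,0,0,0,0,40]' 80
```

```text
time_s: 8.4
position: [0.5942, 0.0807, 0.1617]
tool_rot: [[1.0, -0.003, 0.001], [-0.003, -1.0, -0.001], [0.001, 0.001, -1.0]]
ft_force: [-4.4, -3.0, 2.7]
grip_width: 0.0484
```

```bash
python3 -m crank '[-0.025,0,0,0,0.0034,0.0085,40, -0.025,0,0,0,0.0033,0.0084,40, -0.025,0,0,0,0.0044,0.0082,40, -0.025,0,0,0,0.0044,0.0081,40, -0.025,0,0,0,0.0054,0.0075,40, -0.025,0,0,0,0.0054,0.0075,40, -0.025,0,0,0,0.0062,0.0069,40, -0.025,0,0,0,0.0063,0.0068,40, -0.025,0,0,0,0.007,0.006,40, -0.025,0,0,0,0.007,0.006,40, -0.025,0,0,0,0.0078,0.0051,40, -0.025,0,0,0,0.0077,0.0051,40, 0,0,0,0,0,0,40]'; python3 -c "
from h import *
o=observe();print(o['q'].round(1))"
```

```text
time_s: 9.7
position: [0.5937, 0.1518, 0.244]
tool_rot: [[1.0, -0.001, -0.001], [-0.001, -0.955, -0.295], [-0.001, 0.295, -0.955]]
ft_force: [-5.6, 1.6, -10.3]
grip_width: 0.0486
[ 10.   31.   60.8 -16.9  91.3  10.1]
```

```bash
python3 -m crank '[-0.03,0,0,0,0.0083,0.0042,40, -0.03,0,0,0,0.0082,0.0041,40, -0.03,0,0,0,0.0087,0.0031,40, -0.03,0,0,0,0.0087,0.003,40, -0.03,0,0,0,0.009,0.002,40, -0.03,0,0,0,0.0091,0.002,40, -0.03,0,0,0,0.0092,0.0009,40, -0.03,0,0,0,0.0092,0.0009,40, -0.03,0,0,0,0.0092,-0.0002,40, -0.03,0,0,0,0.0093,-0.0003,40, -0.03,0,0,0,0.0092,-0.0013,40, -0.03,0,0,0,0.0091,-0.0014,40, 0,0,0,0,0,0,40]'; python3 -c "
from h import *
o=observe();print(o['q'].round(1))
snap('side','d4');snap('scene','s4')
cv2.imwrite('pics/d4c.png',np.hstack([cv2.imread('pics/d4.png')[60:360,130:530],cv2.imread('pics/s4.png')[60:360,200:600]]))"
```

```text
time_s: 11.0
position: [0.5929, 0.258, 0.2582]
tool_rot: [[1.0, 0.001, -0.007], [-0.003, -0.789, -0.614], [-0.006, 0.614, -0.789]]
ft_force: [-10.7, -5.7, -19.8]
grip_width: 0.0479
[ 25.   41.4  45.3 -35.6 108.1  18.2]
```

View pics/d4c.png

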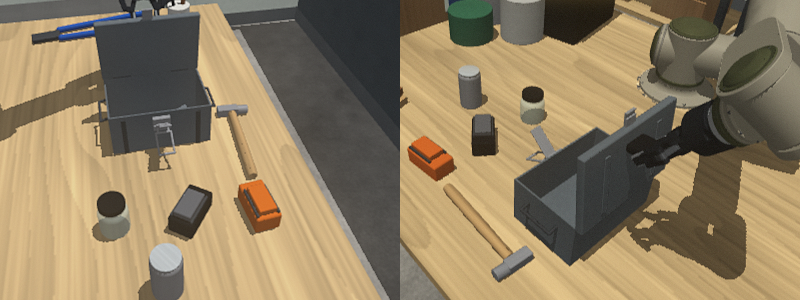

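Both views show the lid standing upright (about 1.5 rad from the TCP pose). Releasing and backing off.

```bash
python3 -m crank '[0,0,0,0,0,0,85, 0,0,0,0,0,0,85, 0,0,0,0,0,0,85, 0,0,0,0,0.012,0.016,85, 0,0,0,0,0.022,0.029,85, 0,0,0,0,0.022,0.03,85, 0,0,0,0,0.022,0.03,85, 0.131,0,0,0,-0.01,0.015,100, 0.131,0,0,0,-0.02,0.015,100, 0.131,0,0,0,-0.03,0.01,100, 0.131,0,0,0,-0.04,0.0,100, 0.137,0,0,0,-0.04,0,100,0,0,0,0,-0.04,0,100,0,0,0,0,-0.04,0,100,0,0,0,0,-0.04,0,100]' 60; python3 -c "
from h import *
o=observe();print(o['q'].round(1))"
```

```text
time_s: 12.6
position: [0.5941, 0.0733, 0.4077]
tool_rot: [[1.0, -0.002, 0.004], [-0.002, -1.0, 0.001], [0.004, -0.001, -1.0]]
ft_force: [0.5, 0.7, -0.7]
grip_width: 0.0852
[-4.300e+00  2.440e+01  4.420e+01  1.000e-01  1.112e+02 -4.100e+00]
```

```bash
python3 -m crank '[0,0,-0.084,0.0034,-0.0377,-0.01,100, 0,0,-0.084,0.0034,-0.0377,-0.02,100, 0,0,-0.084,0.0034,-0.0377,-0.03,100, 0,0,-0.084,0.0034,-0.0377,-0.032,100, 0,0,-0.084,0.0034,-0.0377,-0.032,100, 0,0,-0.084,0.0034,-0.0377,-0.032,100, 0,0,-0.084,0.0034,-0.0377,-0.032,100, 0,0,0,0,0,0,100, 0,0,0,0,0,0,100]'; python3 -c "
from h import *
snap('wrist','w5');snap('side','d5')
cv2.imwrite('pics/w5c.png',np.hstack([cv2.imread('pics/w5.png')[:,120:520],cv2.resize(cv2.imread('pics/d5.png')[60:360,230:530],(400,400))]))"
```

```text
time_s: 13.5
position: [0.6185, -0.1894, 0.2186]
tool_rot: [[0.831, -0.557, 0.002], [-0.557, -0.831, 0.001], [0.001, -0.001, -1.0]]
ft_force: [0.2, 0.4, 1.3]
grip_width: 0.0853
```

View pics/w5c.png

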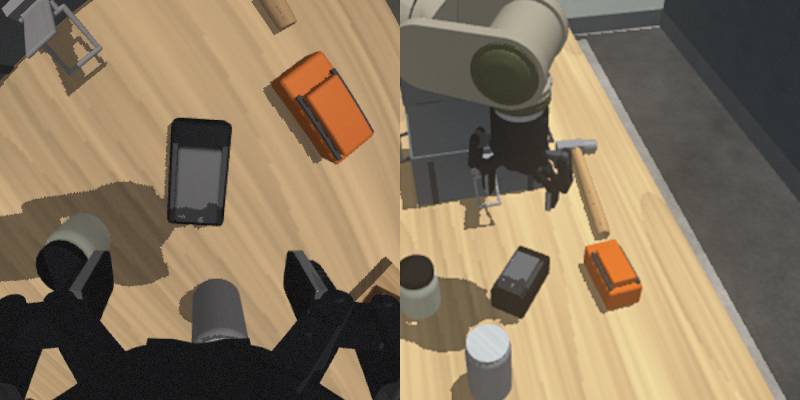

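The wrist crop shows the pack's body corners near (176,119), (231,122), (223,224), (168,220) and rail corners (177,144), (223,147). The lever and hook are off to the upper left.

Run:
```python
from h import *
w=load('w5')
c=[atz(w,u+120,v,.046,True) for u,v in[(176,120),(231,122),(223,222),(168,219)]]
r=[atz(w,u+120,v,.062,True) for u,v in[(177,145),(223,147)]]
for q in c+r:print(q.round(4))
m=sum(c)/4;u=(c[0]+c[1]-c[2]-c[3])/2;print(m.round(4),np.linalg.norm(u),np.degrees(np.arctan2(u[1],u[0])),np.linalg.norm(c[0]-c[1]))
print('railmid',(r[0]+r[1])/2)
b=np.radians(np.degrees(np.arctan2(u[1],u[0])));print(((r[0]+r[1])/2-.037*u/np.linalg.norm(u)).round(4))
for ang in(52,54,56,58):
  a=np.radians(ang);X=np.array([np.cos(a),np.sin(a),0]);Y=np.array([-X[1],X[0],0])
  print(ang,[(proj(w,np.array([.618,-.191,.046])+sx*.055*X+sy*.03*Y,True)-[120,0]).round(0).tolist() for sx,sy in((1,1),(1,-1),(-1,-1),(-1,1))])
```

```text
[ 0.6341 -0.1267  0.046 ]
[ 0.6772 -0.1578  0.046 ]
[ 0.6149 -0.2404  0.046 ]
[ 0.569  -0.2055  0.046 ]
[ 0.6232 -0.1462  0.062 ]
[ 0.6574 -0.1715  0.062 ]
[ 0.6238 -0.1826  0.046 ] 0.10285373459310448 51.7124269245207 0.053074245021053915
railmid [ 0.64029445 -0.15886285  0.062     ]
[ 0.6174 -0.1879  0.062 ]
52 [[172.0, 126.0], [234.0, 130.0], [224.0, 234.0], [167.0, 231.0]]
54 [[170.0, 127.0], [232.0, 129.0], [225.0, 234.0], [169.0, 232.0]]
56 [[168.0, 128.0], [230.0, 128.0], [227.0, 233.0], [171.0, 233.0]]
58 [[166.0, 129.0], [228.0, 127.0], [229.0, 232.0], [173.0, 233.0]]
```

```bash
python3 -m crank '[0,0,-0.055,0.0015,0.0025,-0.03,100, 0,0,0,0,0,-0.04,100, 0,0,0,0,0,-0.04,100, 0,0,0,0,0,-0.04,100, 0,0,0,0,0,-0.025,100, 0,0,0,0,0,-0.0136,100, 0,0,0,0,0,0,100, 0,0,0,0,0,0,40, 0,0,0,0,0,0,40, 0,0,0,0,0,0,40, 0,0,0,0,0,0,40, 0,0,0,0,0,0,40]' 80
```

```text
time_s: 14.8
position: [0.6207, -0.1865, 0.032]
tool_rot: [[0.799, -0.601, 0.004], [-0.601, -0.799, -0.001], [0.004, -0.002, -1.0]]
ft_force: [0.0, 0.9, 6.1]
grip_width: 0.0585
```

```bash
python3 -m crank '[0,0,0,0,0,0.02,40, 0,0,0,0,0,0.04,40, 0,0,0,0,0,0.045,40, 0,0,0,0,0,0.045,40, 0,0,0,0,0,0.045,40, 0,0,0,0,0,0.025,40, 0,0,-0.092,-0.0024,0.025,0,40, 0,0,-0.092,-0.0024,0.032,0,40, 0,0,-0.092,-0.0024,0.032,0,40, 0,0,-0.092,-0.0024,0.032,0,40, 0,0,-0.092,-0.0024,0.032,0,40, 0,0,-0.092,-0.0024,0.032,0,40, 0,0,-0.092,-0.0024,0.032,0,40, 0,0,-0.092,-0.0024,0.032,0,40, 0,0,-0.092,-0.0024,0.032,0,40, 0,0,-0.092,-0.0024,0.032,0,40, 0,0,0,0,0,0,40, 0,0,0,0,0,0,40]'; python3 -c "
from h import *
o=observe();print(o['q'].round(1))
snap('wrist','w6');snap('scene','s6')
cv2.imwrite('pics/w6c.png',np.hstack([cv2.imread('pics/w6.png')[:,120:520],cv2.resize(cv2.imread('pics/s6.png')[60:360,250:550],(400,400))]))"
```

```text
time_s: 16.6
position: [0.5954, 0.1272, 0.2499]
tool_rot: [[0.008, -1.0, 0.002], [-1.0, -0.008, -0.0], [0.0, -0.002, -1.0]]
ft_force: [0.0, -0.3, -3.6]
grip_width: 0.0585
[ 0.9 27.6 63.9 -0.  88.4 90.5]
```

View pics/w6c.png

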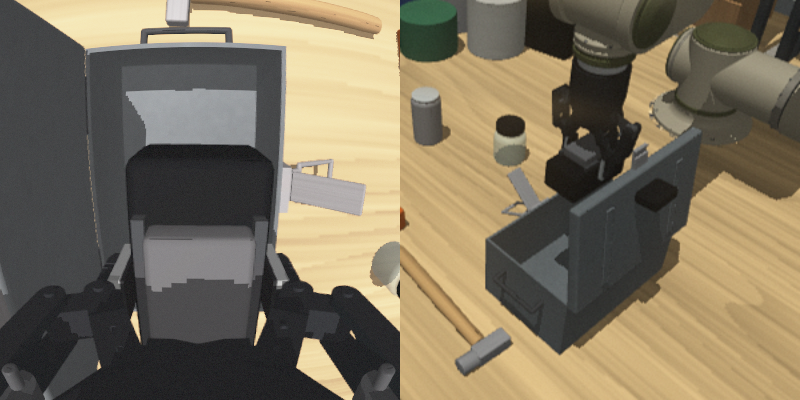

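The pack is held level above the case opening, clear of the front wall and the lid. Lowering.

```bash
python3 -m crank '[0,0,0,0,0,-0.02,40, 0,0,0,0,0,-0.025,40, 0,0,0,0,0,-0.025,40, 0,0,0,0,0,-0.025,40, 0,0,0,0,0,-0.025,40, 0,0,0,0,0,-0.025,40, 0,0,0,0,0,-0.025,40, 0,0,0,0,0,-0.02,40, 0,0,0,0,0,-0.006,40, 0,0,0,0,0,-0.006,40,0,0,0,0,0,0,40,0,0,0,0,0,0,40]'
```

```text
time_s: 17.9
position: [0.5962, 0.1266, 0.0484]
tool_rot: [[0.006, -1.0, 0.003], [-1.0, -0.006, 0.0], [0.0, -0.003, -1.0]]
ft_force: [-0.8, 0.6, -4.6]
grip_width: 0.0588
```

```bash
python3 -m crank '[0,0,0,0,0,-0.004,40, 0,0,0,0,0,-0.003,40, 0,0,0,0,0,-0.002,40, 0,0,0,0,0,-0.002,40, 0,0,0,0,0,0,40]'; python3 -m crank '[0,0,0,0,0,-0.001,40, 0,0,0,0,0,-0.001,40,0,0,0,0,0,0,40]'
```

```text
time_s: 18.4
position: [0.5957, 0.1267, 0.0362]
tool_rot: [[0.006, -1.0, 0.001], [-1.0, -0.006, -0.0], [0.0, -0.001, -1.0]]
ft_force: [1.1, 0.2, -3.2]
grip_width: 0.0584
time_s: 18.7
position: [0.5958, 0.1268, 0.036]
tool_rot: [[0.006, -1.0, 0.002], [-1.0, -0.006, -0.0], [0.0, -0.002, -1.0]]
ft_force: [-5.3, -0.5, 10.9]
grip_width: 0.0588
```

```bash
python3 -m crank '[0,0,0,0,0,0,85, 0,0,0,0,0,0,85, 0,0,0,0,0,0,85, 0,0,0,0,0,0.01,85, 0,0,0,0,0,0.03,85, 0,0,0,0,0,0.045,85, 0,0,0,0,0,0.045,85, 0,0,0,0,0,0.045,85, 0,0,0,0,0,0.045,85, 0,0,0,0,-0.03,0.045,85, 0,0,0,0,-0.04,0.03,85, 0,0,0,-0.04,-0.04,0,85, 0,0,0,-0.04,-0.04,0,85, 0,0,0,-0.04,-0.04,0,85,0,0,0,-0.04,-0.04,0,85, 0,0,0,0,0,0,85, 0,0,0,0,0,0,85, 0,0,0,0,0,0,85]'; python3 -c "
from h import *
snap('side','d7');snap('scene','s7')
cv2.imwrite('pics/d7c.png',np.hstack([cv2.imread('pics/d7.png')[60:360,150:550],cv2.imread('pics/s7.png')[60:360,200:600]]))"
```

```text
time_s: 20.5
position: [0.4547, -0.0819, 0.3264]
tool_rot: [[0.007, -1.0, 0.002], [-1.0, -0.007, 0.0], [-0.0, -0.002, -1.0]]
ft_force: [0.1, -0.2, -0.6]
grip_width: 0.0724
```

View pics/d7c.png

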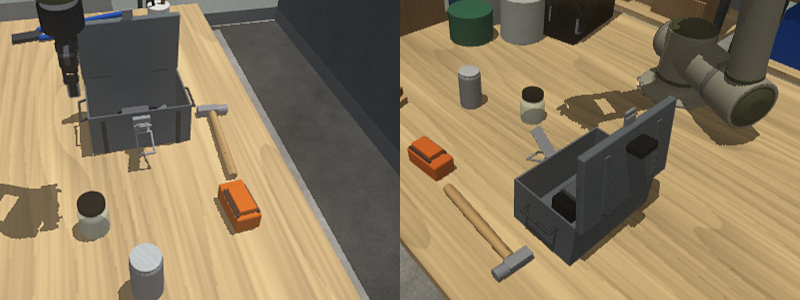

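The pack sits low inside the case, the lid stands open, and the jar, can, hammer and orange pack look unmoved. The gripper is clear, so I'm handing in.

```bash
python3 -c "
from rig import *
print(close_job())"
```

```text
the job is handed in; nothing more can be done
None
```

I lifted the latch lever until the hook sprang free, raised the lid, and lowered the black battery pack into the case. The job is handed in at about 20.5 s of the 72 s allowed; no verdict was reported.

- **Latch:** The lever went to about 1.7 rad. The picture afterwards showed the hook hanging outward off the keeper with the lid still shut.
- **Lid:** It stands open at about 1.5 rad, worked out from the gripper's position when I let go. It was still upright in the last pictures.
- **Pack:** I let go only once it touched the floor (the wrist felt about 11 N upward), with the tool upright. I calculated its underside to be at floor height. In the last picture only part of it shows inside the case. I took no closer view to confirm that it lies flat.
- **Bystanders:** The jar, oil can and hammer, and the orange look-alike, look to be where they started. I judged this by eye and did not measure it.
- **Robot:** The gripper is well clear, with wrist force near zero.

One disagreement: two measurements of the pack's position differed by about 10 mm. I aimed between them and the grip held.

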